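Fold a sprung keeper flap over a bearing and tuck it under its lip

ROBOT

A 6-joint arm with a two-finger parallel gripper is mounted at the origin on a cart in front of the work surface, level with it; the furniture and walls round the work are solid. World frame = base frame: x ahead of the robot, y to its left, z up, the work surface at z = 0. Lengths are in m, angles in rad, forces in N, time in s.
With the tool pointing down it reaches from about 0.35 to 0.85 m from the base axis. Payload 8.1 kg.
Tool frame: the origin (TCP) lies where the fingers leave the gripper's body, on its centre line; the fingertips stand 84 mm ahead of it and the grasp point (between the pads) lies 65 mm ahead of it; z points along the fingers, y is the line along which they close (so a half turn about z gives the same grasp; the last joint's range is limited). The gripper opens to 93 mm and grips with 3 to 60 N. Pads are 15 mm wide; open, the fingers measure 128 mm over their backs; the gripper's body (75 mm by 188 mm) begins 65 mm behind the grasp point.
Start: joints at [-1.335, 0.13, 1.488, -0, 1.523, -0.085], TCP at [0.189, -0.569, 0.303] pointing down, gripper open.
Joint ranges: [-2.96, 2.96], [-0.89, 2.26], [0.02, 2.5], [-1.34, 4.48], [0, 2.73], [-2.66, 2.66]. Speed limits (rad/s): [2.39, 2.39, 2.79, 3.14, 3.14, 3.14].

INTERFACE

Orientations are given as a rotation vector (axis times angle).
In Python, from plant import robot gives the robot as it stands.
- The arm moves only by the shell command python3 -m jog 'ROWS' [FORCE]. ROWS is text: rows parted by semicolons, each of 5 numbers parted by spaces: the opening, from 0 (shut) to 1 (fully open), then the shift along the tool's x, y, z in m, then the turn about the tool's z in degrees. A call has 1 to 10 rows; each row shifts and turns the commanded pose from where the row before left it, along the tool's axes as they then stand; what a row does not reach is not made up. A row lasts 1/12 s, in which the tool goes at most 41.7 mm and 7.16 degrees, less where a joint would pass 70% of its speed; a pose out of reach is approached as far as the arm can. A call with a gripper value outside its range is refused whole. The fingers move at their own pace and stop on an object; FORCE is the grip in N (left out, the last holds). Time passes only in rows, so rows that do not move let the fingers close. It gives the time, the measured TCP pose, the force, the opening and the grip force at its end, in the units of the state.
- robot.read_state(): the state, without advancing time (a new reading comes with each control period).
- robot.read_camera(name): name is "scene" or "top" or "wrist"; returns a dict with "color" (400x640x3 uint8, red, green, blue), "intrinsics" (3x3 intrinsics, pixels), "pose" (4x4, takes a point from camera to world coordinates); the wrist camera has in their place "tool_from_camera" (4x4, takes a point from camera to tool coordinates, whose origin is the TCP and whose axes are the flange's). Camera axes: x right, y down, z forward; pixel columns grow to the right and rows downward; lengths in m; the calibration is good to about 2 mm. A picture is of the moment at which its call begins: read the wrist's pose just before it. There is no depth.
- robot.close_job(): hands the job in; it is judged then, once.
The state is a dict: "t": time; "q": joint angles; "dq": joint speeds; "joint_torque": joint torques, N m; "tool_pos": TCP position; "orientation": TCP orientation; "force": force on the tool from outside, world axes, zero at the start; "wrist_torque": the same for the moment, N m; "opening": finger opening in m; "gripper_force": force on a finger pad.
Only numpy, scipy, OpenCV 4.12 (cv2) and the standard library are available. Lean on these libraries where they do the work, as an engineer would, in place of code of your own. Each camera call takes 0.05 s, during which the arm holds its last target. There are 200 camera calls.

TASK

Shut the grey box over the bearing: with the fingertips push its open flap over from behind until it lies level, and while holding it down push it by its ridge fully home beneath the retaining lip, so that it stays shut when you let go. Push on the flap's outer face only, without touching its rubber lining; pick nothing up, and leave the bearing and the loose things around the box where they are.

Things in the scene. Friction and masses are not known exactly. Their poses are not given: they have to be found in the camera images.
- box: Grey steel keeper box screwed to the bench (it cannot move): base plate 176 (x) x 130 (y) x 4 mm, walls up to 36 mm high. Origin: centre of the underside on the bench; +x points from the lip end to the hinge end, z up. Cheek plates carry the pin at y = -59 to -54 and +54 to +59 mm, x = 26 to 82 mm, 56.5 mm high.
- pin_mid (a point): Middle of the flap's hinge pin, which lies along the box's y, 128 mm long, 44.5 mm above the bench, at box x = +62 mm minus the value of carriage. Its ends run in slots of the cheek plates.
- lip_mid (a point): Middle of the lip's inner edge, on its underside: box x = -56 mm, 48 mm above the bench. The retaining lip is a fixed steel strip 76 mm long (y), 3 mm thick, from box x = -73 to -56 mm; from there a flared lead-in rises toward the hinge end, to x = -50 mm, 54 mm high. The folded flap's edge belongs beneath it.
- flap (a joint): Angle of the sprung aluminium flap, rad: 0 = level over the box (top face 46 mm above the bench), 1.57 = upright, more = leaning back. Starts at 1.6 to 1.95 and stays there. A spring lifts it: holding it down takes about 3 N at the ridge; let go untucked it rises. Tucked it rests against the lip at about 0.02. It can be pressed below level to a stop at -0.04, so pressing it 1 to 2 mm below level clears the lip.
- carriage (a joint): How far pin and flap have been slid toward the lip, m: 0 = drawn back (starts 0 to 0.003), 0.020 = home at a firm stop. Friction about 4 N; stays where left. The level flap's edge is at box x = -43 mm minus this: at 0 it is 7 mm short of the lead-in, at 0.020 it is 7 mm under the lip's flat part. Flap and lip are solid to each other: slid forward too soon, the flap lands on top of the lip.
- flap_push (a point): Spot to press, on the flap's outer face (upper when folded), mid-width, 66 mm from the pin. 14 mm farther out begins the push ridge, parallel to the pin: 80 mm long, 4 mm thick, 8 mm high, centred 82 mm from the pin. A fingertip on the ridge's pin side pushes the flap toward the lip. The point's z is the face's outward normal, -x runs from pin to free edge.
- flap_edge (a point): Middle of the flap's free edge, 105 mm from the pin, half-way through its 3 mm thickness. The flap is 92 mm wide.
- lining: Rubber lining 66 x 64 x 1.5 mm on the inner face of the flap (the face toward the bearing when folded), 19 to 85 mm from the pin. Origin on the hinge pin's middle. It is not to be touched.
- bearing: Steel ball bearing, 52 mm across, 18 mm high, lying loose on the box's floor (4 mm above the bench). Origin: centre of its underside. Stays there.
- pipe_offcut: Rusty pipe end, 42 mm across, 58 mm high, loose and standing beside the box on its +y side. Origin: centre of its underside. Bystander.
- tape_measure: Yellow pocket tape, 58 x 74 x 35 mm, loose beside the box on its -y side. Origin: centre of its underside. Bystander.
- driver_blue: Screwdriver with blue handle, 215 mm long, 29 mm high, lying loose behind the box. Origin: middle of its underside. Bystander.
- steel_tray_small: Small open steel tray, 72 x 100 x 30 mm, loose at the left front. Origin: centre of its underside. Bystander.

How it is judged:
By the outcome, as a careful person would: the job done as asked, in the order asked, and still so for the second after the job is handed in, with the robot touching nothing.
It also fails if it takes over 38 s, if anything falls off the work surface, if the arm or the gripper's body presses on something with over 40 N, if the wrist force passes 120 N, or if a joint passes its speed limit or range.

## Working session

There is one attempt and no reset: what is moved stays moved. The work goes in short steps, Python scripts to look and compute and a shell command to move; the robot and the scene stay as the last step left them, time stands still between calls to the robot, and variables do not carry over. Pictures are saved under pics/ and viewed, at most 10 in all, crops included, and the job is handed in when it is done.

```bash
ls; mkdir -p pics; python3 - <<'E'
from plant import robot
import cv2,numpy as np
np.set_printoptions(precision=4,suppress=True)
s=robot.read_state();print(s)
for n in("scene","top"):
    c=robot.read_camera(n);cv2.imwrite(f"pics/{n}0.png",c["color"][:,:,::-1]);print(n,c["intrinsics"],c["pose"])
    np.savez(f"{n}0.npz",**c)
E
```

```text
pics
{'t': 0.0, 'q': array([-1.3354,  0.1311,  1.4893, -0.    ,  1.523 , -0.0854]), 'dq': array([ 0.001 ,  0.0021, -0.0004, -0.0012, -0.0003, -0.003 ]), 'joint_torque': array([ -0.0005, -55.9857, -49.1754,   0.0767,   0.0356,  -0.0001]), 'tool_pos': array([ 0.1891, -0.569 ,  0.3017]), 'orientation': array([-3.0995, -0.5014,  0.0002]), 'force': array([ 0.4485,  0.0747, -0.477 ]), 'wrist_torque': array([ 0.0186, -0.0178, -0.0317]), 'gripper_force': 0.0, 'opening': 0.093115619139447}
scene [[501.6647   0.     324.7906]
 [  0.     501.6647 197.6275]
 [  0.       0.       1.    ]] [[-0.6893 -0.3544  0.6319 -0.2088]
 [-0.7245  0.3423 -0.5983  0.7884]
 [-0.0043 -0.8702 -0.4927  0.6658]
 [ 0.      0.      0.      1.    ]]
top [[371.2211   0.     317.7271]
 [  0.     371.2211 203.9415]
 [  0.       0.       1.    ]] [[-0.0251 -0.993   0.1153  0.446 ]
 [-0.9996  0.0235 -0.0154  0.0771]
 [ 0.0126 -0.1157 -0.9932  1.0211]
 [ 0.      0.      0.      1.    ]]
```

View pics/scene0.png

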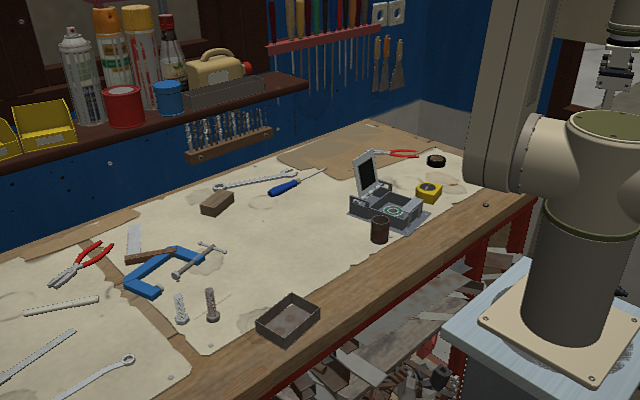

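View pics/top0.png

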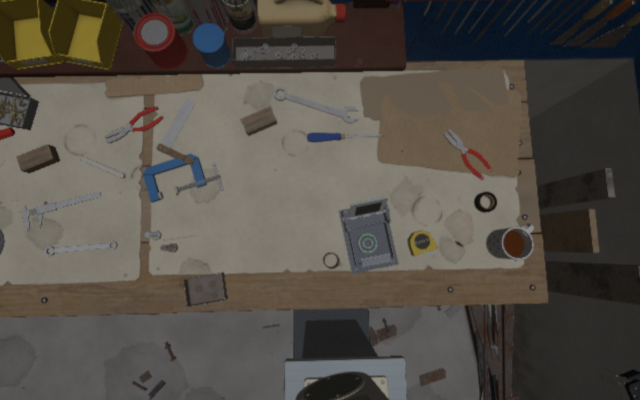

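The scene view has the box at about (388,205), with its flap upright and the lining towards the robot. In the top view the box is at about (369,237) and the flap edge is near (368,208). Next I'll zoom in on both for the corners.

```bash
python3 - <<'E'
import cv2,numpy as np
a=cv2.imread("pics/top0.png")[190:285,320:450]
cv2.imwrite("pics/topc.png",cv2.resize(cv2.convertScaleAbs(a,alpha=1.6),None,fx=6,fy=6,interpolation=cv2.INTER_CUBIC))
a=cv2.imread("pics/scene0.png")[140:240,330:450]
cv2.imwrite("pics/scenec.png",cv2.resize(cv2.convertScaleAbs(a,alpha=1.3),None,fx=6,fy=6,interpolation=cv2.INTER_CUBIC))
E
```

```text
(no output)
```

View pics/topc.png

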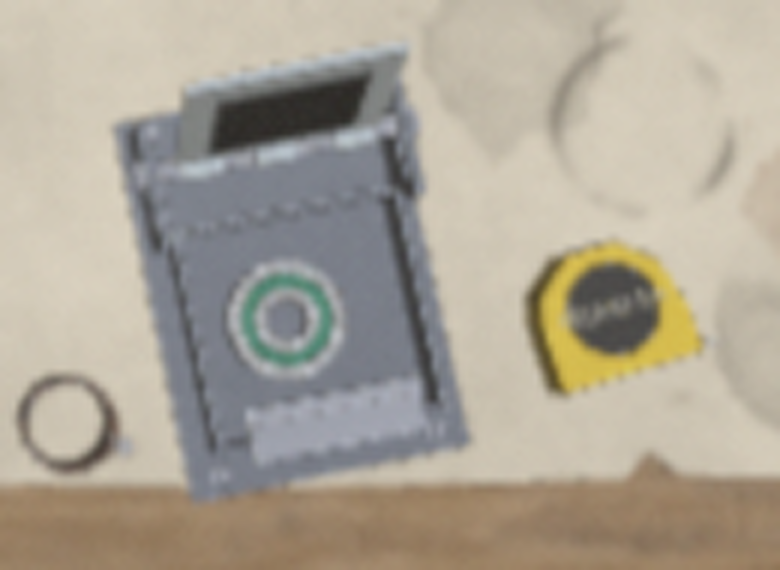

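View pics/scenec.png

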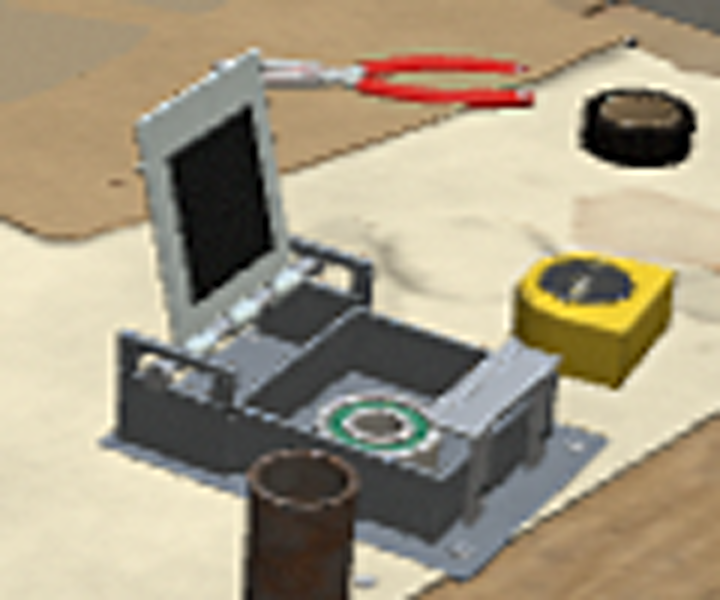

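In the top crop, the base plate corners are at (115,122), (195,500) and (468,440), the lip at (250,412)–(420,375), and the flap's edge from (185,92) to (408,45). In the scene crop, the edge corners are at (140,120) and (258,52).

```bash
cat > h.py <<'E'
import numpy as np,cv2
np.set_printoptions(precision=4,suppress=True)
def ray(c,uv):
    d=np.linalg.inv(c["intrinsics"])@np.array([*uv,1.]);return c["pose"][:3,3],c["pose"][:3,:3]@d
def plane(c,uv,z):
    o,d=ray(c,uv);return o+d*(z-o[2])/d[2]
def tri(r1,r2):
    (o1,d1),(o2,d2)=r1,r2
    t=np.linalg.lstsq(np.c_[d1,-d2],o2-o1,rcond=None)[0]
    a,b=o1+d1*t[0],o2+d2*t[1];return (a+b)/2,np.linalg.norm(a-b)
E
python3 - <<'E'
from h import *
T=dict(np.load("top0.npz"));S=dict(np.load("scene0.npz"))
tc=lambda u,v:(u/6+320-.4,v/6+190-.4)
sc=lambda u,v:(u/6+330-.4,v/6+140-.4)
rl,fl,fr=[plane(T,tc(*p),.004) for p in((115,122),(195,500),(468,440))]
print("corners",rl,fl,fr,np.linalg.norm(rl-fl),np.linalg.norm(fl-fr))
S2=[plane(S,sc(*p),.004) for p in((103,441),(462,577),(606,437))];print("scene",*S2)
c=(rl+fr)/2;print("centre",c[:2],"scene",(S2[0]+S2[2])[:2]/2)
v=rl-fl;w=fr-fl;print("yaw deg",np.degrees([np.arctan2(v[1],v[0]),np.arctan2(w[0],-w[1])]))
print("lip",*[plane(T,tc(*p),.051) for p in((250,412),(420,375),(430,430),(258,465))])
for a,b in(((185,92),(140,120)),((408,45),(258,52))):print("edge",tri(ray(T,tc(*a)),ray(S,sc(*b))))
print("pipe",plane(T,tc(66,422),.058),"tape",plane(T,tc(615,320),.035))
E
```

```text
corners [0.5461 0.0038 0.004 ] [ 0.3742 -0.0268  0.004 ] [ 0.3977 -0.1515  0.004 ] 0.17462069709706132 0.12683536008741328
scene [ 0.5435 -0.0004  0.004 ] [ 0.3738 -0.0282  0.004 ] [ 0.3979 -0.156   0.004 ]
centre [ 0.4719 -0.0738] scene [ 0.4707 -0.0782]
yaw deg [10.1081 10.6945]
lip [ 0.4143 -0.0471  0.051 ] [ 0.4283 -0.1215  0.051 ] [ 0.4047 -0.1247  0.051 ] [ 0.3917 -0.0497  0.051 ]
edge (array([ 0.542 , -0.0146,  0.1496]), np.float64(0.0027414063539970023))
edge (array([ 0.5589, -0.1045,  0.1462]), np.float64(0.0032045750621709054))
pipe [0.4123 0.0328 0.058 ] tape [ 0.4499 -0.2122  0.035 ]
```

Box yaw is about 10.3°, its centre is about (0.471, -0.076), and the flap is at about 1.75 rad. I'll turn the tool to line up with the box, shut the gripper and travel to behind the flap at height.

```bash
python3 -m jog '0 0 0 0 4.2; 0 0 0 0 4.1; 0 0.03 -0.0273 0 0; 0 0.03 -0.0273 0 0; 0 0.03 -0.0273 0 0; 0 0.03 -0.0273 0 0; 0 0.03 -0.0273 0 0; 0 0.03 -0.0273 0 0; 0 0.03 -0.0273 0 0; 0 0.03 -0.0273 0 0' 20; python3 -m jog '0 0.03 -0.0273 0 0; 0 0.03 -0.0273 0 0; 0 0.03 -0.0273 0 0; 0 0.03 -0.0273 0 0; 0 0.03 -0.0273 0 0; 0 0.03 -0.0273 0 0; 0 0.03 -0.0273 0 0; 0 0 0 0 0; 0 0 0 0 0'
python3 - <<'E'
from plant import robot
from h import *
from scipy.spatial.transform import Rotation as R
s=robot.read_state();c=robot.read_camera("wrist");cv2.imwrite("pics/w1.png",c["color"][:,:,::-1])
print(s["t"],s["q"],s["tool_pos"],R.from_rotvec(s["orientation"]).as_matrix(),c["tool_from_camera"],c["intrinsics"])
X=np.eye(4);X[:3,:3]=R.from_rotvec(s["orientation"]).as_matrix();X[:3,3]=s["tool_pos"]
np.savez("w1.npz",pose=X@c["tool_from_camera"],intrinsics=c["intrinsics"])
E
```

```text
t: 0.93
tool_pos: [0.3879, -0.3105, 0.3025]
orientation: [-3.129, -0.276, 0.0]
force: [1.0, -0.6, -0.4]
opening: 0.0312
gripper_force: 0.0
t: 1.68
tool_pos: [0.5611, -0.0854, 0.3018]
orientation: [-3.128, -0.282, 0.002]
force: [0.6, -0.4, -0.2]
opening: 0.0003
gripper_force: 0.0
1.6833 [-0.2413  0.0448  1.5806 -0.      1.5179  1.1496] [ 0.5611 -0.0854  0.3018] [[ 0.9839  0.1789 -0.0016]
 [ 0.1789 -0.9839  0.0004]
 [-0.0015 -0.0007 -1.    ]] [[-0.0003 -0.9563 -0.2925  0.0815]
 [ 1.     -0.0005  0.0006 -0.0011]
 [-0.0007 -0.2925  0.9563 -0.082 ]
 [ 0.      0.      0.      1.    ]] [[345.7338   0.     321.4746]
 [  0.     345.7338 200.9749]
 [  0.       0.       1.    ]]
```

View pics/w1.png

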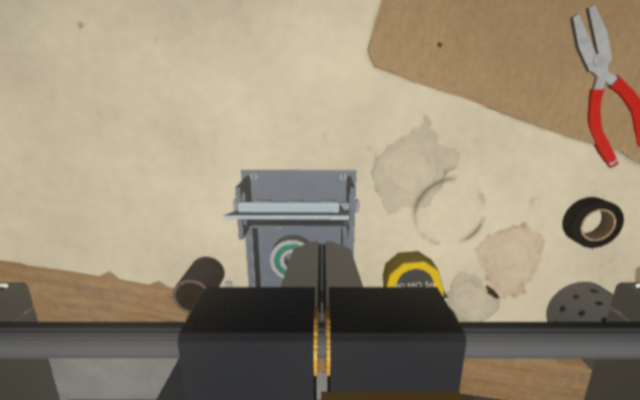

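The wrist view is square to the box. The base's rear corners are at (242,170) and (356,170), and the flap edge runs from about (226,215) to (352,215).

```bash
python3 - <<'E'
from h import *
W=dict(np.load("w1.npz"))
yaw=np.radians(10.3);Rb=np.array([[np.cos(yaw),-np.sin(yaw)],[np.sin(yaw),np.cos(yaw)]]);C=np.array([.4713,-.076])
B=lambda p:(Rb.T@(p[:2]-C),p[2])
for uv in((242,170),(356,170)):print("rear corner in box",B(plane(W,uv,.004)))
for uv in((226,215),(352,215)):print("edge",B(plane(W,uv,.148)))
print("tcp",Rb.T@(np.array([.5611,-.0854])-C))
E
```

```text
rear corner in box (array([0.0878, 0.0646]), np.float64(0.0040000000000000036))
rear corner in box (array([ 0.0878, -0.0628]), np.float64(0.0040000000000000036))
edge (array([0.0852, 0.0447]), np.float64(0.148))
edge (array([ 0.0852, -0.0463]), np.float64(0.148))
tcp [ 0.0867 -0.0253]
```

All three views agree. I'm moving to behind the flap and lowering the closed fingertips below the ridge height.

```bash
python3 -m jog '0 0.019 -0.0125 0 0; 0 0.019 -0.0125 0 0; 0 0 0 0 0; 0 0 0 0.033 0; 0 0 0 0.033 0; 0 0 0 0.032 0; 0 0 0 0 0; 0 0 0 0 0'
python3 - <<'E'
from plant import robot
from h import *
s=robot.read_state();p=s["tool_pos"]
yaw=np.radians(10.3);Rb=np.array([[np.cos(yaw),-np.sin(yaw)],[np.sin(yaw),np.cos(yaw)]])
print(Rb.T@(p[:2]-[.4713,-.076]),p[2]-.084)
E
```

```text
t: 2.4
tool_pos: [0.5915, -0.0574, 0.203]
orientation: [-3.129, -0.273, 0.008]
force: [0.6, -0.1, 0.4]
opening: 0.0006
gripper_force: 0.0
[ 0.1216 -0.0032] 0.11896699283094143
```

```bash
python3 -m jog '0 -0.008 0 0 0; 0 -0.008 0 0 0; 0 -0.006 0 0 0; 0 -0.006 0 0 0; 0 -0.006 0 0 0; 0 -0.006 0 0 0; 0 -0.006 0 0 0; 0 -0.005 0 0.002 0; 0 -0.005 0 0 0; 0 0 0 0 0'
cat > st.py <<'E'
from plant import robot
from h import *
s=robot.read_state();p=s["tool_pos"]
yaw=np.radians(10.3);Rb=np.array([[np.cos(yaw),-np.sin(yaw)],[np.sin(yaw),np.cos(yaw)]])
print("box",Rb.T@(p[:2]-[.4713,-.076]),"tip z",p[2]-.084,"F box",Rb.T@s["force"][:2],s["force"][2])
E
python3 st.py
```

```text
t: 3.23
tool_pos: [0.5375, -0.0661, 0.2023]
orientation: [-3.129, -0.276, 0.002]
force: [0.2, 0.4, 0.7]
opening: 0.0006
gripper_force: 0.0
box [ 0.0669 -0.002 ] tip z 0.11830436566153808 F box [0.279 0.312] 0.712420668349224
```

```bash
python3 -m jog '0 -0.0055 0 0.0013 0; 0 -0.0055 0 0.0013 0; 0 -0.0055 0 0.0014 0; 0 -0.0058 0 0.0023 0; 0 -0.0058 0 0.0023 0; 0 -0.0058 0 0.0022 0; 0 -0.0038 0 0.0028 0; 0 -0.0038 0 0.0028 0; 0 -0.0038 0 0.0028 0; 0 -0.0038 0 0.0028 0'
python3 st.py; python3 - <<'E'
from plant import robot
import cv2
a=robot.read_camera("scene")["color"][120:240,310:470,::-1]
cv2.imwrite("pics/s2.png",cv2.resize(a,None,fx=5,fy=5,interpolation=cv2.INTER_CUBIC))
E
```

```text
t: 4.07
tool_pos: [0.4899, -0.0746, 0.1805]
orientation: [-3.129, -0.276, -0.0]
force: [1.3, -0.0, -0.5]
opening: 0.0001
gripper_force: 0.9
box [ 0.0185 -0.002 ] tip z 0.09650387731733202 F box [ 1.2563 -0.2641] -0.507055380870207
```

View pics/s2.png

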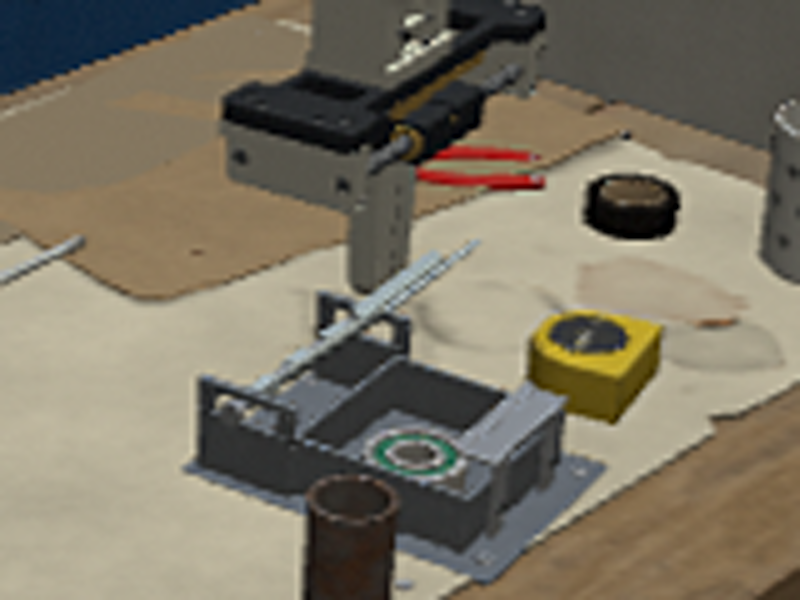

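The picture shows the flap at about 45° with the fingertip behind it at (375,285), on the outer face. Continuing the arc down to nearly level.

```bash
python3 -m jog '0 -0.0040 0 0.0051 0; 0 -0.0040 0 0.0051 0; 0 -0.0040 0 0.0052 0; 0 -0.0025 0 0.0059 0; 0 -0.0025 0 0.0059 0; 0 -0.0025 0 0.0058 0; 0 -0.0005 0 0.0045 0; 0 -0.0005 0 0.0045 0; 0 -0.0005 0 0.0045 0; 0 0 0 0 0'
python3 st.py
```

```text
t: 4.95
tool_pos: [0.4689, -0.0781, 0.133]
orientation: [-3.129, -0.276, 0.002]
force: [-1.2, -0.4, 2.2]
opening: 0.0004
gripper_force: 0.8
box [-0.0028 -0.0017] tip z 0.04904431910846886 F box [-1.2843 -0.2201] 2.176923144062221
```

```bash
python3 -m jog '0 0 0 0.002 0; 0 0 0 0.0015 0; 0 0 0 0 0; 0 0 0 0 0'; python3 st.py; python3 -m jog '0 0 0 0.001 0; 0 0 0 0 0; 0 0 0 0 0'; python3 st.py
```

```text
t: 5.28
tool_pos: [0.4695, -0.0782, 0.1307]
orientation: [-3.129, -0.276, 0.0]
force: [-1.0, 0.3, 2.1]
opening: -0.0001
gripper_force: 0.8
box [-0.0022 -0.0018] tip z 0.0466785797708454 F box [-0.969   0.4387] 2.112458836619904
t: 5.53
tool_pos: [0.4696, -0.0782, 0.1298]
orientation: [-3.129, -0.276, -0.0]
force: [-0.9, 2.0, 2.6]
opening: 0.0003
gripper_force: 1.1
box [-0.0021 -0.0019] tip z 0.04580540892277453 F box [-0.4994  2.129 ] 2.565576829086169
```

```bash
python3 -m jog '0 0 0 0.001 0; 0 0 0 0 0; 0 0 0 0 0'; python3 st.py; python3 -m jog '0 0 0 0.001 0; 0 0 0 0 0; 0 0 0 0 0'; python3 st.py
```

```text
t: 5.78
tool_pos: [0.4696, -0.0782, 0.1288]
orientation: [-3.129, -0.276, -0.001]
force: [-1.1, 0.4, 2.7]
opening: 0.0005
gripper_force: 1.3
box [-0.0021 -0.0019] tip z 0.04480058110257802 F box [-1.0051  0.5454] 2.6909913681810878
t: 6.03
tool_pos: [0.4696, -0.0782, 0.128]
orientation: [-3.129, -0.276, -0.001]
force: [-1.2, 0.4, 5.1]
opening: 0.0007
gripper_force: 2.5
box [-0.002  -0.0019] tip z 0.043962806589947515 F box [-1.0678  0.5954] 5.065294658521783
```

The flap is pressed just to its lower stop (force rose to 5 N at tip height 44 mm). Now pushing forward against the ridge while holding it down.

```bash
python3 -m jog '0 -0.003 0 0 0; 0 -0.003 0 0 0; 0 -0.002 0 0 0; 0 0 0 0 0'; python3 st.py; python3 -m jog '0 -0.002 0 0 0; 0 -0.002 0 0 0; 0 -0.002 0 0 0; 0 0 0 0 0'; python3 st.py;  python3 -m jog '0 -0.002 0 0 0; 0 -0.002 0 0 0; 0 -0.002 0 0 0; 0 0 0 0 0'; python3 st.py
```

```text
t: 6.37
tool_pos: [0.4614, -0.0798, 0.1278]
orientation: [3.129, 0.276, 0.001]
force: [0.2, 0.2, 3.9]
opening: 0.0004
gripper_force: 1.5
box [-0.0104 -0.002 ] tip z 0.043839122784294374 F box [0.2676 0.1169] 3.8555371121327915
t: 6.7
tool_pos: [0.4557, -0.0808, 0.128]
orientation: [3.129, 0.276, 0.001]
force: [3.1, -0.1, 2.8]
opening: 0.0004
gripper_force: 2.1
box [-0.0162 -0.002 ] tip z 0.04395297018565801 F box [ 3.0393 -0.6378] 2.840293931573881
t: 7.03
tool_pos: [0.4496, -0.0819, 0.1278]
orientation: [3.129, 0.276, 0.0]
force: [2.4, -1.2, 2.4]
opening: 0.0004
gripper_force: 2.5
box [-0.0224 -0.0019] tip z 0.04382512443162469 F box [ 2.1529 -1.6607] 2.403955648366017
```

```bash
python3 -m jog '0 -0.002 0 0 0; 0 -0.002 0 0 0; 0 -0.002 0 0 0; 0 0 0 0 0'; python3 st.py; python3 -m jog '0 -0.002 0 0 0; 0 -0.001 0 0 0; 0 0 0 0 0'; python3 st.py
```

```text
t: 7.37
tool_pos: [0.4435, -0.0829, 0.1277]
orientation: [3.129, 0.276, -0.0]
force: [3.5, -1.0, 3.3]
opening: 0.0008
gripper_force: 2.7
box [-0.0286 -0.0019] tip z 0.04371912223529888 F box [ 3.2689 -1.6075] 3.250016345380901
t: 7.62
tool_pos: [0.4428, -0.0832, 0.1288]
orientation: [3.129, 0.276, 0.008]
force: [12.7, 2.1, 1.2]
opening: 0.0005
gripper_force: 6.4
box [-0.0293 -0.002 ] tip z 0.04483807503551891 F box [12.8291 -0.2155] 1.1520870942235018
```

```bash
python3 - <<'E'
from plant import robot
import cv2
a=robot.read_camera("scene")["color"][140:240,330:450,::-1]
cv2.imwrite("pics/s3.png",cv2.resize(cv2.convertScaleAbs(a,alpha=1.3),None,fx=6,fy=6,interpolation=cv2.INTER_CUBIC))
E
```

```text
(no output)
```

View pics/s3.png

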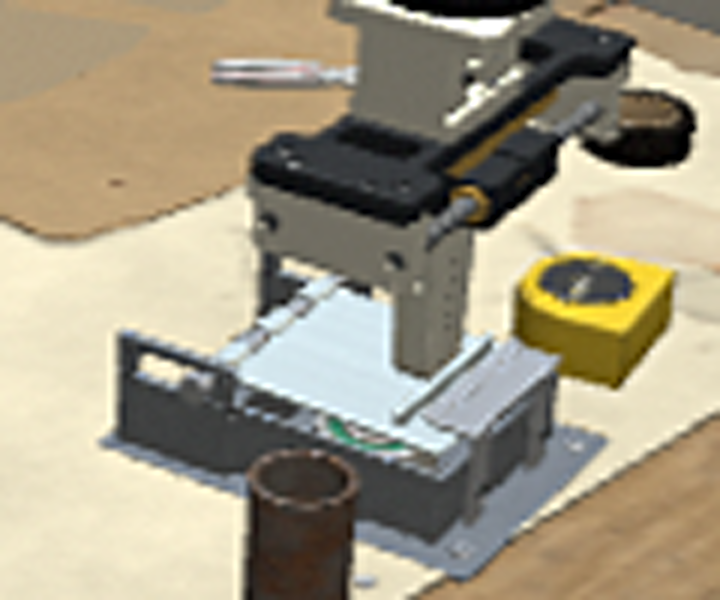

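The picture shows the flap level with its edge under the lip, the ridge at about (440,380) close to the lip, and the pipe and tape unmoved. I'll push slightly harder to confirm it's at the firm stop.

```bash
python3 -m jog '0 -0.001 0 0.001 0; 0 -0.001 0 0 0; 0 0 0 0 0; 0 0 0 0 0'; python3 st.py; python3 -m jog '0 -0.001 0 0 0; 0 0 0 0 0; 0 0 0 0 0'; python3 st.py
```

```text
t: 8.0
tool_pos: [0.4425, -0.0833, 0.1287]
orientation: [3.129, 0.276, 0.014]
force: [17.4, 5.1, 0.2]
opening: 0.0007
gripper_force: 9.3
box [-0.0297 -0.002 ] tip z 0.044693699583313665 F box [18.0238  1.8635] 0.24206176252226086
t: 8.25
tool_pos: [0.4422, -0.0834, 0.1291]
orientation: [3.129, 0.276, 0.017]
force: [21.5, 7.4, 0.7]
opening: 0.0005
gripper_force: 10.9
box [-0.0299 -0.002 ] tip z 0.04513018249967728 F box [22.4395  3.4217] 0.7489098711232387
```

It's at the firm stop: 22 N with only 0.6 mm of give. Backing off the ridge, lifting clear, and checking from above.

```bash
python3 -m jog '0 0.003 0 0 0; 0 0.003 0 -0.001 0; 0 0 0 -0.005 0; 0 0 0 -0.015 0; 0 0 0 -0.03 0; 0 0 0 -0.03 0; 0 0.03 0 -0.03 0; 0 0.03 0 -0.03 0; 0 0.03 0 0 0; 0 0 0 0 0'; python3 -m jog '0 0.03 0 0 0; 0 0.03 0 0 0; 0 0.03 0 0 0; 0 0 0 0 0; 0 0 0 0 0; 0 0 0 0 0'
python3 st.py; python3 - <<'E'
from plant import robot
import cv2,numpy as np
a=robot.read_camera("scene")["color"][140:240,330:450,::-1];b=robot.read_camera("top")["color"][190:285,340:430,::-1]
f=lambda i,s:cv2.resize(cv2.convertScaleAbs(i,alpha=1.4),s,interpolation=cv2.INTER_CUBIC)
cv2.imwrite("pics/s4.png",np.hstack([f(a,(420,350)),f(b,(332,350))]))
E
```

```text
t: 9.08
tool_pos: [0.5344, -0.0666, 0.2671]
orientation: [-3.129, -0.277, -0.001]
force: [0.4, -0.4, -0.4]
opening: 0.0007
gripper_force: 0.0
t: 9.58
tool_pos: [0.6186, -0.0515, 0.2651]
orientation: [-3.129, -0.276, 0.006]
force: [-0.5, -0.1, -0.1]
opening: 0.0002
gripper_force: 0.0
box [ 0.1493 -0.0023] tip z 0.18110905639752656 F box [-0.5475 -0.0093] -0.06701901448909645
```

View pics/s4.png

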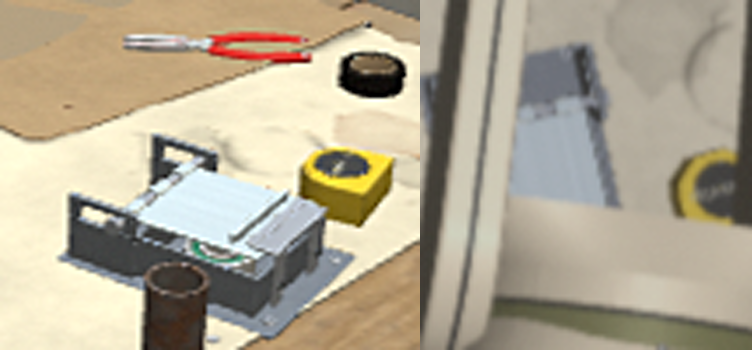

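The flap stays level under the lip with the arm clear. Its ridge is right at the lip, at about (262,218), and the pin is at the front of its slots. Nothing else has moved.

```bash
python3 -c "
from plant import robot
print(robot.close_job())"
```

```text
the job is handed in; nothing more can be done
None
```

The box is shut: I folded the flap from behind, slid it under the lip to its firm stop, and it stayed level after release. The job was handed in at about 9.7 s, with the pipe and tape seen unmoved and nothing else touched.

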